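# Seat a book block in the drilling jig and throw its toggle clamp

## Task

Get the blue-covered book block ready for drilling: with the fingertips, push it along the jig's base board until its whole spine edge lies flat against the wooden fence, still roughly centred under the clamp. Then push the clamp's red handle over, away from the block, past its dead centre until it snaps down and the rubber foot holds the block tight. Nothing is to be picked up or lifted, and the weight, the thread reel and the paste jar stay where they stand; finish with the hand clear.

Things in the scene. Friction and masses are not known exactly. Their poses are not given: they have to be found in the camera images.
- jig: Drilling jig fixed to the bench: dark plywood board, 18 mm thick, with a pale beech fence and behind it a steel toggle clamp. Origin on the bench under the board; x points from the block to the fence and clamp (the push direction), y along the fence, z up. The board spans x -170 to +130, y -105 to +105 mm. Its place and heading vary (x within about 25 degrees of the robot's left).
- fence_mid (a point): Middle of the fence's face that the block must touch, on the top of the base board (30 mm along the jig's x, 18 mm above the bench); axes as the jig's. The fence is a 210 mm long strip along y, 12 mm high above the board, 20 mm thick.
- block: Loose book block, blue board covers with paper between, lying flat on the base board: 105 mm along its x, 148 mm along its y, 20 mm thick, about 0.24 kg. Origin at the centre of its underside; x points to its spine edge, the one nearer the fence. It starts 22 to 45 mm short of the fence, up to 7 degrees askew; pushing takes 1 to 3 N.
- spine_mid (a point): Middle of the block's spine edge, on its underside (52.5 mm along the block's x from its origin); axes as the block's.
- clamp_handle (a joint): Angle of the handle to the clamp's bar, rad: 0 open (handle upright), 2.45 foot meets the block, 2.75 dead centre, 2.92 locked at its stop. Pushed over, the handle turns down away from the block; past half-way it may drop by its own weight until the foot meets the block (27 degrees above level). From there the push rises to 5 N near its end; from dead centre (14 degrees) it snaps home.
- handle_end (a point): Tip of the handle, on its centre line; z along the handle to the tip, x the way it is pushed to close. The last 95 mm are the red grip, 21 mm wide (y), 13 mm thick (x). Tip in the jig's frame (x, height above the bench, mm): open (upright) 89, 187; 64 degrees above level 147, 181; at 43, 182, 164; at 27, 197, 138; locked 212, 81 (2 degrees). It does not move sideways (y = 0).
- clamp_bar (a joint): Steel bar of the clamp, rad: 0 raised, about 1.39 down on the block. Moved by the handle through a link, the opposite way. Raised, it stands nearly upright before the handle, on the block's side, from 67 mm along the jig's x at its pivot to 55 mm at its top, 12 mm thick, its top 130 mm above the bench, with the foot sticking out 25 mm from there towards the block: pass above it to reach the handle.
- clamp_foot: Black rubber foot on the end of the bar, 19 mm across, 10 mm high, springy along its axis (9 N per mm). Origin at the centre of its pressing face. Bar raised: in the air, its face turned to the block's side; locked: it presses down on the block about 23 mm from the fence with some 16 N.
- weight: Loose brass weight with a knob, 60 mm across, 74 mm high, 0.9 kg, standing on the bench beside the jig; leave alone. Origin at the centre of its underside.
- reel: Loose reel of blue thread, 48 mm across, 58 mm high, standing on the bench beside the jig; leave alone. Origin at the centre of its underside.
- paste: Loose white paste jar with a yellow cap, 62 mm across, 85 mm high, standing on the bench beside the jig; leave alone. Origin at the centre of its underside.
Things that resemble listed ones, but are neither listed nor needed, are in the scene too. What is meant by the block is not turquoise, and is the smaller of those in its own colour.

How it is judged:
By the outcome, as a careful person would: the job done as asked, in the order asked, and still so for the second after the job is handed in, with the robot touching nothing.
It also fails if it takes over 48 s, if anything falls off the work surface, if the arm or the gripper's body presses on something with over 40 N, if the wrist force passes 120 N, or if a joint passes its speed limit or range.

## Robot

A 6-joint arm with a two-finger parallel gripper is mounted at the origin on the work surface. World frame = base frame: x ahead of the robot, y to its left, z up, the work surface at z = 0. Lengths are in m, angles in rad, forces in N, time in s.
With the tool pointing down it reaches from about 0.375 to 0.975 m from the base axis. Payload 3.8 kg.
Tool frame: the origin (TCP) lies midway between the tips of the shut fingers; the grasp point (between the pads) lies 19 mm behind it; z points along the fingers, y is the line along which they close (so a half turn about z gives the same grasp; the last joint's range is limited). The gripper opens to 85 mm and grips with 20 to 120 N. Pads are 22 mm wide; open, the fingers measure 114 mm over their backs; the gripper's body (76 mm by 85 mm) begins 54 mm behind the grasp point. The pads swing forward as they close: fully open they stand 13 mm farther back than shut.
Start: joints at [1.153, 0.264, 1.604, -0, 1.274, -0.037], TCP at [0.251, 0.627, 0.231] pointing down, gripper open.
Joint ranges: [-2.63, 2.63], [-0.94, 2.18], [0.31, 2.57], [-1.31, 4.45], [0, 2.66], [-2.55, 2.55]. Speed limits (rad/s): [2.57, 2.57, 3.14, 3.14, 3.14, 3.14].

## Interface

Orientations are given as a rotation vector (axis times angle).
In Python, from workcell import read_state, vision, ticket gives the robot as it stands. The module is installed in compiled form; this text tells all that it offers.
- The arm moves only by the tool jog_arm, never from a script. Its arguments are lists of equal length, an entry for each row: "turn": the turn, a rotation vector about the tool's x, y, z in rad, a list of three; "delta_pos": the shift along the tool's x, y, z in m, a list of three; "gripper": the finger opening in m, from 0 to 0.0854. In form: {"turn": [[rx, ry, rz], ...], "delta_pos": [[dx, dy, dz], ...], "gripper": [gripper, ...]}. A call has 1 to 20 rows; each row shifts and turns the commanded pose from where the row before left it, along the tool's axes as they then stand; what a row does not reach is not made up. A row lasts 1/12 s, in which the tool goes at most 41.7 mm and 7.16 degrees, less where a joint would pass 70% of its speed; a pose out of reach is approached as far as the arm can. A call with a gripper value outside its range is refused whole. The fingers move at their own pace and stop on an object; "grip_force" is the grip in N (left out, the last holds). Time passes only in rows, so rows that do not move let the fingers close. It gives the time, the measured TCP pose, the force, the opening and the grip force at its end, in the units of the state.
- read_state(): the state, without advancing time (a new reading comes with each control period).
- vision.read_camera(name): name is "scene" or "top" or "wrist"; returns the picture (420x560x3 uint8, red, green, blue); there is no depth.
- vision.calibration(name): a dict with "vfov" (degrees; the focal length in pixels is half the picture's height over the tangent of half this angle, whatever the lens; pixels are square), "cx", "cy" (the principal point, pixels), "R" (3x3) and "t" (3): a world point X has camera coordinates R X + t; the wrist camera has in their place "mount" (4x4, takes a point from camera to tool coordinates, whose origin is the TCP and whose axes are the flange's). Camera axes: x right, y down, z forward; pixel columns grow to the right and rows downward; lengths in m; the calibration is good to about 2 mm. A picture is of the moment at which its call begins: read the wrist's pose just before it. calibration takes no time and is no camera call.
- ticket.finish_job(): hands the job in; it is judged then, once.
The state is a dict: "time": time; "q": joint angles; "joint_vel": joint speeds; "joint_torque": joint torques, N m; "tool_pos": TCP position; "tcp_rot": TCP orientation; "wrist_force": force on the tool from outside, world axes, zero at the start; "torque": the same for the moment, N m; "width": opening from 0.0 (shut) to 1.0 (fully open); "grip_force": force on a finger pad.
Only numpy, scipy, OpenCV 4.12 (cv2) and the standard library are available. Lean on these libraries where they do the work, as an engineer would, in place of code of your own. Each camera call takes 0.05 s, during which the arm holds its last target. There are 200 camera calls.

## Working session

There is one attempt and no reset: what is moved stays moved. The work goes in short steps, Python scripts to look and compute and a tool call to move; the robot and the scene stay as the last step left them, time stands still between calls to the robot, and variables do not carry over. Pictures are saved under pics/ and viewed, at most 10 in all, crops included, and the job is handed in when it is done.

Besides the shell and the picture viewer there is one more tool, called after "Call:" as a command line: name --argument value ..., lists and objects as JSON in quotes. jog_arm: Moves the arm, as the interface text tells. Its arguments: {"type":"object","properties":{"turn":{"type":"array","items":{"type":"array","items":{"type":"number"}}},"delta_pos":{"type":"array","items":{"type":"array","items":{"type":"number"}}},"gripper":{"type":"array","items":{"type":"number"}},"grip_force":{"type":"number"}},"required":["turn","delta_pos","gripper"]}

```bash
mkdir -p pics
python3 - <<'E'
from workcell import read_state, vision
import cv2,numpy as np
s=read_state();print({k:np.round(v,3) for k,v in s.items()})
for n in ["top","scene"]:
    im=vision.read_camera(n);cv2.imwrite(f"pics/{n}0.png",im[:,:,::-1]);c=vision.calibration(n);print(n,c)
print(vision.calibration("wrist"))
E
```

```text
{'time': np.float64(0.0), 'q': array([ 1.153,  0.265,  1.605,  0.   ,  1.274, -0.037]), 'joint_vel': array([-0.   , -0.   ,  0.001,  0.001, -0.001, -0.   ]), 'joint_torque': array([ 2.0000e-03, -5.1510e+01, -3.6731e+01,  0.0000e+00,  1.3000e-02,
       -0.0000e+00]), 'tool_pos': array([0.251, 0.626, 0.23 ]), 'tcp_rot': array([-5.950e-01, -3.084e+00,  3.000e-03]), 'wrist_force': array([ 0.394, -0.456,  0.004]), 'torque': array([ 0.044, -0.017,  0.047]), 'grip_force': np.float64(0.0), 'width': np.float64(1.001)}
top {'vfov': 45.35623571453258, 'cx': 276.1631595791103, 'cy': 213.99463482032417, 'R': array([[ 0.01951312, -0.99951886, -0.02410975],
       [-0.98746378, -0.0154887 , -0.15708397],
       [ 0.15663497,  0.0268727 , -0.98729091]]), 't': array([-0.13072352,  0.5946555 ,  1.06377652])}
scene {'vfov': 52.153701838010534, 'cx': 285.2600745891238, 'cy': 206.36148286961074, 'R': array([[ 0.7798797 ,  0.62581088, -0.01218191],
       [ 0.38636081, -0.49660889, -0.77724187],
       [-0.49245607,  0.60144854, -0.62908399]]), 't': array([-0.34744836, -0.15932406,  1.34749213])}
{'vfov': 60.58900371676465, 'cx': 282.36275916026153, 'cy': 210.31490183286547, 'mount': array([[-9.32205651e-04, -9.55399765e-01, -2.95314105e-01,
         7.48711615e-02],
       [ 9.99998938e-01, -5.59929481e-04, -1.34517167e-03,
        -5.41796840e-04],
       [ 1.11982162e-03, -2.95315046e-01,  9.55399272e-01,
        -1.41674601e-01],
       [ 0.00000000e+00,  0.00000000e+00,  0.00000000e+00,
         1.00000000e+00]])}
```

View pics/top0.png

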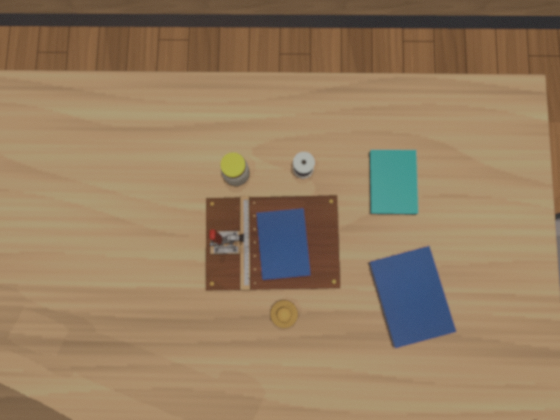

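View pics/scene0.png

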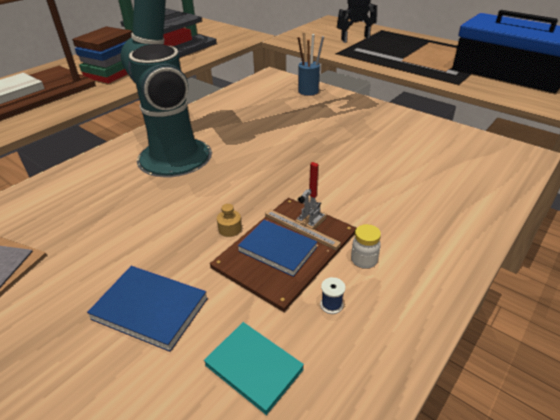

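The top view shows the jig board with corners at about (207,198), (338,196), (340,290) and (206,291). The smaller blue block is at (258–309, 209–278) with its spine to the left. The weight is at (284,314), the jar at (234,168) and the reel at (303,164).

```bash
cat > h.py <<'E'
from workcell import read_state, vision
import cv2,numpy as np
from scipy.spatial.transform import Rotation as Ro
from scipy.optimize import least_squares
def cam(n,s=None):
    c=vision.calibration(n); f=210/np.tan(np.radians(c["vfov"]/2))
    if n=="wrist":
        M=np.array(c["mount"]);T=np.eye(4);T[:3,:3]=Ro.from_rotvec(s["tcp_rot"]).as_matrix();T[:3,3]=s["tool_pos"]
        W=np.linalg.inv(T@M);R,t=W[:3,:3],W[:3,3]
    else: R,t=np.array(c["R"]),np.array(c["t"])
    return f,c["cx"],c["cy"],R,t
def back(C,uv,z):
    f,cx,cy,R,t=C; o=-R.T@t; out=[]
    for u,v in np.atleast_2d(uv):
        d=R.T@np.array([(u-cx)/f,(v-cy)/f,1]); out.append(o+d*(z-o[2])/d[2])
    return np.array(out)
def proj(C,X):
    f,cx,cy,R,t=C; p=np.atleast_2d(X)@R.T+t; return np.c_[cx+f*p[:,0]/p[:,2],cy+f*p[:,1]/p[:,2]]
def rect(mask):
    m=cv2.morphologyEx(mask.astype(np.uint8),cv2.MORPH_OPEN,np.ones((3,3)))
    n,l,st,ce=cv2.connectedComponentsWithStats(m); return l,st,ce
E
python3 - <<'E'
from h import *
im=cv2.imread("pics/top0.png");C=cam("top")
b=back(C,[(207,198),(338.5,196),(340,290),(206,291)],.018);print("board",b.round(4))
c=b.mean(0);ex=(b[0]+b[3]-b[1]-b[2]);print("heading deg",np.degrees(np.arctan2(ex[1],ex[0])))
print("fence", back(C,[(250,198),(250,290)],.03).round(4))
roi=im[190:300,200:345].astype(int);m=(roi[:,:,0]>roi[:,:,2]+40)
l,st,ce=rect(m);i=1+np.argmax(st[1:,4]);pts=np.argwhere(l==i)[:,::-1]+[200,190]
P=back(C,pts,.038)[:,:2];r=cv2.minAreaRect((P*1000).astype(np.float32));print("block",r, cv2.boxPoints(r))
print("weight,reel,jar",back(C,[(284,314)],.07),back(C,[(303,163)],.058),back(C,[(233,165)],.085))
C=cam("scene");print("scene board corners");print(proj(C,b))
E
```

```text
board [[ 0.6357  0.0391  0.018 ]
 [ 0.6448 -0.2601  0.018 ]
 [ 0.4339 -0.2634  0.018 ]
 [ 0.426   0.0326  0.018 ]]
heading deg 91.63498425008025
fence [[ 0.6349 -0.0602  0.03  ]
 [ 0.43   -0.0658  0.03  ]]
block ((532.7592163085938, -135.77374267578125), (145.05369567871094, 102.29389190673828), 6.473196029663086) [[ 454.92853  -93.12943]
 [ 466.461   -194.77116]
 [ 610.5899  -178.41806]
 [ 599.05743  -76.77632]]
weight,reel,jar [[ 0.38156612 -0.14141709  0.07      ]] [[ 0.71013316 -0.17778327  0.058     ]] [[ 0.69652883 -0.02572635  0.085     ]]
scene board corners
[[355.99879216 228.04531542]
 [281.47234322 308.36805688]
 [207.76968867 262.07173229]
 [287.13696854 197.02861114]]
```

Call:
jog_arm --turn '[[0,0,0.116],[0,0,0.116],[0,0,0.116],[0,0,0.116],[0,0,0.116],[0,0,0.116],[0,0,0.116],[0,0,0.116],[0,0,0.116],[0,0,0.117]]' --delta_pos '[[0,0,0],[0,0,0],[0,0,0],[0,0,0],[0,0,0],[0,0,0],[0,0,0],[0,0,0],[0,0,0],[0,0,0]]' --gripper '[0.085,0.085,0.085,0.085,0.085,0.085,0.085,0.085,0.085,0.085]'

```text
time: 0.93
tool_pos: [0.2507, 0.6262, 0.2305]
tcp_rot: [2.195, 2.247, -0.002]
wrist_force: [0.1, 0.5, 0.3]
width: 0.998
grip_force: 0.0
```

Call:
jog_arm --turn '[[0,0,0],[0,0,0],[0,0,0],[0,0,0],[0,0,0],[0,0,0],[0,0,0],[0,0,0],[0,0,0],[0,0,0],[0,0,0],[0,0,0]]' --delta_pos '[[-0.036,0.011,0],[-0.036,0.011,0],[-0.036,0.011,0],[-0.036,0.011,0],[-0.036,0.011,0],[-0.036,0.011,0],[-0.036,0.011,0],[-0.036,0.011,0],[-0.036,0.011,0],[-0.036,0.011,0],[-0.036,0.011,0],[-0.036,0.011,0]]' --gripper '[0.085,0.085,0.085,0.085,0.085,0.085,0.085,0.085,0.085,0.085,0.085,0.085]'

```text
time: 1.93
tool_pos: [0.3952, 0.1968, 0.231]
tcp_rot: [-2.189, -2.254, 0.0]
wrist_force: [1.1, -0.1, -0.1]
width: 0.993
grip_force: 0.0
```

Call:
jog_arm --turn '[[0,0,0],[0,0,0],[0,0,0],[0,0,0],[0,0,0],[0,0,0],[0,0,0],[0,0,0],[0,0,0],[0,0,0],[0,0,0],[0,0,0],[0,0,0]]' --delta_pos '[[-0.036,0.011,0],[-0.036,0.011,0],[-0.036,0.011,0],[-0.036,0.011,0],[-0.036,0.011,0],[-0.036,0.011,0],[-0.036,0.011,0],[-0.036,0.011,0],[-0.036,0.011,0],[-0.036,0.011,0],[-0.036,0.011,0],[-0.035,0.01,0],[0,0,0]]' --gripper '[0.085,0.085,0.085,0.085,0.085,0.085,0.085,0.085,0.085,0.085,0.085,0.085,0.085]'

```text
time: 3.02
tool_pos: [0.5399, -0.2342, 0.2306]
tcp_rot: [2.192, 2.247, -0.003]
wrist_force: [0.2, -0.0, 0.4]
width: 0.993
grip_force: 0.0
```

Run:
```python
from h import *
s=read_state();im=vision.read_camera("wrist");cv2.imwrite("pics/w1.png",im[:,:,::-1])
np.save("w1.npy",np.r_[s["tool_pos"],s["tcp_rot"]])
R=Ro.from_rotvec(s["tcp_rot"]).as_matrix();print(s["time"],s["tool_pos"],R.round(3).tolist(),s["q"].round(2))
```

```text
3.0167 [ 0.53987907 -0.23419068  0.23055602] [[-0.025, 1.0, 0.0], [1.0, 0.025, -0.003], [-0.003, 0.0, -1.0]] [-0.45  0.1   1.8  -0.    1.24 -0.47]
```

View pics/w1.png

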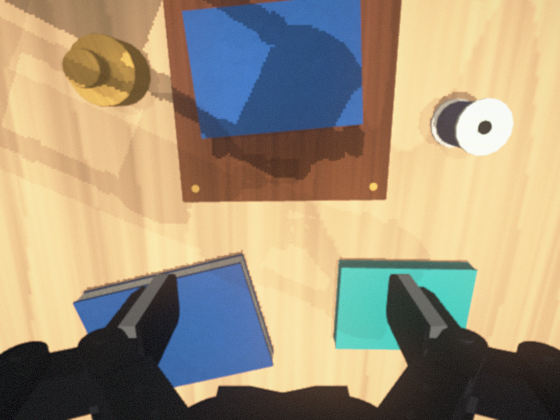

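The wrist view has the fence direction upwards. The board's near edge runs from (183,202) to (386,199), its sides go up to (166,0) and (401,0), and the block's tail edge runs from (202,138) to (362,125). The fence is out of view.

Run:
```python
from h import *
a=np.load("w1.npy");C=cam("wrist",dict(tool_pos=a[:3],tcp_rot=a[3:]))
B=back(C,[(183,202),(386,199),(166,2),(401,2)],.018);print(B.round(4))
P=back(C,[(202,138),(362,125),(183,10),(360,1)],.038);print(P.round(4))
d=B[1]-B[0];hd=np.arctan2(d[1],d[0]);print("board edge heading",np.degrees(hd),np.linalg.norm(d)) 
for i,j in((0,2),(1,3)):
  d=B[j]-B[i];print("side",np.degrees(np.arctan2(d[1],d[0])))
d=P[1]-P[0];print("block edge",np.degrees(np.arctan2(d[1],d[0])),np.linalg.norm(d))
h=np.radians(91.5);ex=np.array([np.cos(h),np.sin(h)]);print("origin",(B[:2,:2].mean(0)+.17*ex))
```

```text
[[ 0.4387 -0.2636  0.018 ]
 [ 0.6464 -0.2554  0.018 ]
 [ 0.4346 -0.0819  0.018 ]
 [ 0.6398 -0.077   0.018 ]]
[[ 0.4654 -0.1962  0.038 ]
 [ 0.6109 -0.1811  0.038 ]
 [ 0.4541 -0.0918  0.038 ]
 [ 0.6002 -0.0817  0.038 ]]
board edge heading 2.268866836319434 0.20778953251733054
side 91.30981150026425
side 92.11994468656265
block edge 5.934351310580139 0.1462669283441826
origin [ 0.53810136 -0.08959071]
```

Call:
jog_arm --turn '[[0,0,0],[0,0,0],[0,0,0],[0,0,0],[0,0,0],[0,0,0],[0,0,0],[0,0,0],[0,0,0],[0,0,0]]' --delta_pos '[[0,0,0.03],[0,0,0.03],[0,0,0.03],[0,0,0.03],[0,0,0.03],[0,0,0.03],[0,0,0.02],[0,0,0.01],[0,0,0.005],[0,0,0]]' --gripper '[0.085,0.085,0.085,0.085,0.085,0.085,0.085,0.085,0.085,0.085]'

```text
time: 3.9
tool_pos: [0.5381, -0.2274, 0.0156]
tcp_rot: [-2.187, -2.253, 0.001]
wrist_force: [-0.1, 0.2, -0.4]
width: 0.994
grip_force: 0.0
```

Run:
```python
from h import *
s=read_state();print(s["tool_pos"],s["wrist_force"])
a=vision.read_camera("wrist")[:,:,::-1];b=vision.read_camera("scene")[120:340,150:430,::-1]
cv2.imwrite("pics/w2.png",np.vstack([cv2.resize(a,(400,300)),cv2.resize(b,(400,300))]))
```

```text
[ 0.53812935 -0.22743237  0.01555712] [-0.09219595  0.22112666 -0.41200311]
```

View pics/w2.png

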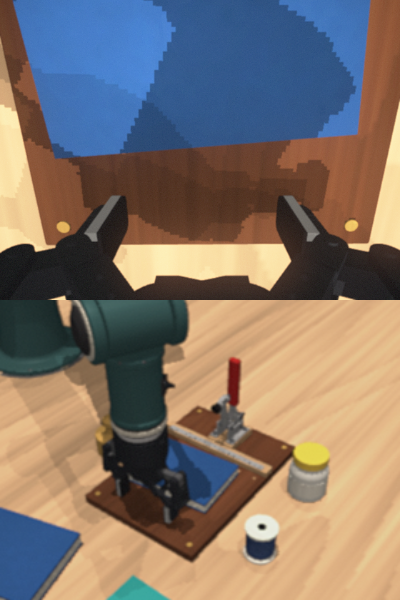

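The wrist view shows both fingertips on the board behind the block's tail edge, and the scene view shows them clear of everything else. I'll lower 4 mm and push.

Call:
jog_arm --turn '[[0,0,0],[0,0,0],[0,0,0],[0,0,0],[0,0,0],[0,0,0],[0,0,0],[0,0,0],[0,0,0],[0,0,0],[0,0,0],[0,0,0],[0,0,0],[0,0,0]]' --delta_pos '[[0,0,0.002],[0,0,0.002],[0.004,0,0],[0.004,0,0],[0.004,0,0],[0.004,0,0],[0.004,0,0],[0.004,0,0],[0.004,0,0],[0.004,0,0],[0.004,0,0],[0.003,0,0],[0.002,0,0],[0,0,0]]' --gripper '[0.085,0.085,0.085,0.085,0.085,0.085,0.085,0.085,0.085,0.085,0.085,0.085,0.085,0.085]'

```text
time: 5.17
tool_pos: [0.5376, -0.1868, 0.0123]
tcp_rot: [-2.189, -2.253, -0.001]
wrist_force: [-0.6, -0.4, -0.4]
width: 0.997
grip_force: 0.0
```

Call:
jog_arm --turn '[[0,0,0],[0,0,0],[0,0,0],[0,0,0]]' --delta_pos '[[0.002,0,0],[0.001,0,0],[0.001,0,0],[0,0,0]]' --gripper '[0.085,0.085,0.085,0.085]'

```text
time: 5.5
tool_pos: [0.5376, -0.1833, 0.0123]
tcp_rot: [2.189, 2.253, 0.0]
wrist_force: [0.1, -1.4, -1.0]
width: 0.996
grip_force: 0.5
```

Call:
jog_arm --turn '[[0,0,0],[0,0,0],[0,0,0],[0,0,0],[0,0,0]]' --delta_pos '[[0.001,0,0],[0.001,0,0],[0.001,0,0],[0.001,0,0],[0,0,0]]' --gripper '[0.085,0.085,0.085,0.085,0.085]'

```text
time: 5.92
tool_pos: [0.5374, -0.1792, 0.0123]
tcp_rot: [2.189, 2.253, 0.0]
wrist_force: [0.9, -1.7, -1.0]
width: 0.996
grip_force: 0.6
```

Run:
```python
from h import *
s=read_state();print(s["tool_pos"],s["wrist_force"])
a=vision.read_camera("wrist")[:,:,::-1];b=vision.read_camera("top")[180:310,190:350,::-1]
cv2.imwrite("pics/w3.png",np.vstack([cv2.resize(a,(400,300)),cv2.resize(b,(369,300)) if 0 else cv2.copyMakeBorder(cv2.resize(b,(369,300)),0,0,0,31,cv2.BORDER_CONSTANT)]))
```

```text
[ 0.53740749 -0.17921239  0.01233099] [ 0.8824164  -1.66203721 -0.97573626]
```

View pics/w3.png

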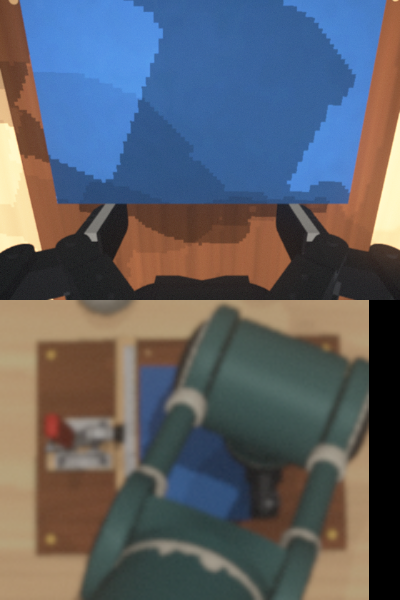

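Both fingers touch the tail edge and the block is now square. A gap of a few mm to the fence remains, so I'll keep pushing and watch the force.

Call:
jog_arm --turn '[[0,0,0],[0,0,0],[0,0,0],[0,0,0]]' --delta_pos '[[0.001,0,0],[0.001,0,0],[0.001,0,0],[0,0,0]]' --gripper '[0.085,0.085,0.085,0.085]'

```text
time: 6.35
tool_pos: [0.5373, -0.1762, 0.0123]
tcp_rot: [-2.189, -2.253, -0.0]
wrist_force: [-0.8, -1.2, -0.4]
width: 0.997
grip_force: 0.7
```

Call:
jog_arm --turn '[[0,0,0],[0,0,0],[0,0,0]]' --delta_pos '[[0.001,0,0],[0.001,0,0],[0,0,0]]' --gripper '[0.085,0.085,0.085]'

```text
time: 6.6
tool_pos: [0.538, -0.1758, 0.0127]
tcp_rot: [2.185, 2.253, -0.001]
wrist_force: [1.3, -7.1, -1.2]
width: 0.996
grip_force: 3.4
```

Call:
jog_arm --turn '[[0,0,0],[0,0,0],[0,0,0],[0,0,0]]' --delta_pos '[[0.001,0,0],[0.001,0,0],[0,0,0],[0,0,0]]' --gripper '[0.085,0.085,0.085,0.085]'

```text
time: 6.93
tool_pos: [0.5381, -0.1756, 0.0131]
tcp_rot: [2.181, 2.253, -0.004]
wrist_force: [-0.7, -12.5, -1.6]
width: 0.995
grip_force: 6.4
```

Run:
```python
from h import *
s=read_state();print(s["tool_pos"],s["wrist_force"],s["torque"],Ro.from_rotvec(s["tcp_rot"]).as_matrix()[:,0].round(4))
```

```text
[ 0.53814161 -0.17563324  0.01307061] [ -0.69334685 -12.51644212  -1.62455251] [-1.92581016  0.02983651  0.63299475] [-0.0323  0.9995 -0.0057]
```

One finger carries the load about 50 mm off-centre with 12 N, which seats the spine fully on the fence. Now I'll back off, rise, shut the fingers and check.

Call:
jog_arm --turn '[[0,0,0],[0,0,0],[0,0,0],[0,0,0],[0,0,0],[0,0,0],[0,0,0],[0,0,0],[0,0,0],[0,0,0],[0,0,0],[0,0,0],[0,0,0]]' --delta_pos '[[-0.005,0,0],[-0.01,0,0],[-0.015,0,0],[0,0,-0.01],[0,0,-0.03],[0,0,-0.03],[0,0,-0.03],[0,0,-0.03],[0,0,-0.03],[0,0,-0.03],[0,0,-0.02],[0,0,-0.01],[0,0,0]]' --gripper '[0.085,0.085,0.085,0.085,0.085,0.085,0,0,0,0,0,0,0]'

```text
time: 8.02
tool_pos: [0.5397, -0.2032, 0.236]
tcp_rot: [2.186, 2.249, 0.004]
wrist_force: [0.4, 0.2, 0.1]
width: 0.009
grip_force: 0.0
```

Call:
jog_arm --turn '[[0,0,0],[0,0,0],[0,0,0],[0,0,0]]' --delta_pos '[[0.03,0,0],[0.03,0,0],[0.02,0,0],[0,0,0]]' --gripper '[0,0,0,0]'

```text
time: 8.35
tool_pos: [0.534, -0.1189, 0.2297]
tcp_rot: [-2.183, -2.252, 0.001]
wrist_force: [-0.1, -0.2, -0.5]
width: -0.0
grip_force: 0.0
```

Run:
```python
from h import *
s=read_state();print(s["time"],s["tool_pos"],s["wrist_force"],s["width"])
a=vision.read_camera("wrist")[:,:,::-1];cv2.imwrite("pics/w4.png",a)
np.save("w4.npy",np.r_[s["tool_pos"],s["tcp_rot"]])
```

```text
8.35 [ 0.53400657 -0.11891806  0.22974308] [-0.07095914 -0.19833373 -0.51143566] -0.00035878107941632466
```

View pics/w4.png

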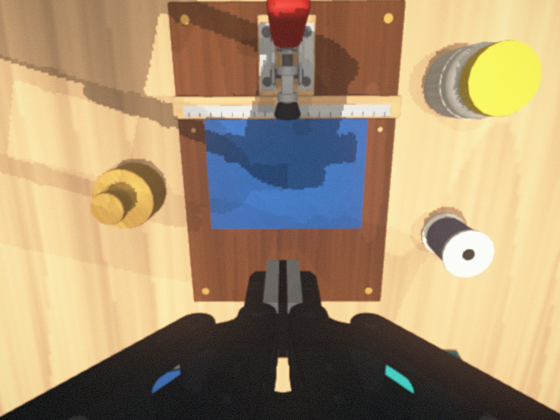

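The block lies flat along the fence (row 118) from column 207 to 369, centred under the clamp foot at column 288. The handle is at (288,20).

Run:
```python
from h import *
a=np.load("w4.npy");C=cam("wrist",dict(tool_pos=a[:3],tcp_rot=a[3:]))
print(back(C,[(288,8)],.185),back(C,[(209,120),(367,119),(288,119)],.038), back(C,[(288,112)],.13))
print(back(C,[(193,301),(380,300),(170,2),(405,2)],.018))
R=Ro.from_rotvec(a[3:]).as_matrix();print(R.round(4))
```

```text
[[ 0.5330942  -0.00385816  0.185     ]] [[ 0.4652876  -0.06398403  0.038     ]
 [ 0.60754823 -0.05873378  0.038     ]
 [ 0.53651222 -0.06091793  0.038     ]] [[ 0.53531345 -0.05200469  0.13      ]]
[[ 0.43755888 -0.26239818  0.018     ]
 [ 0.64592657 -0.25410507  0.018     ]
 [ 0.43005747  0.03421574  0.018     ]
 [ 0.63527056  0.0402163   0.018     ]]
[[-0.0314  0.9995 -0.0043]
 [ 0.9995  0.0314  0.0031]
 [ 0.0032 -0.0042 -1.    ]]
```

Call:
jog_arm --turn '[[0,0,0],[0,0,0],[0,0,0],[0,0,0],[0,0,0],[0,0,0],[0,0,0],[0,0,0]]' --delta_pos '[[0.03,0.001,0],[0.03,0.001,0],[0.022,0.001,0],[0,0,0],[0,0,0.03],[0,0,0.025],[0,0,0.01],[0,0,0]]' --gripper '[0,0,0,0,0,0,0,0]'

```text
time: 9.07
tool_pos: [0.5333, -0.0411, 0.163]
tcp_rot: [-2.185, -2.248, 0.008]
wrist_force: [-0.9, 0.1, 0.4]
width: -0.002
grip_force: 0.0
```

Call:
jog_arm --turn '[[0,0,0],[0,0,0],[0,0,0],[0,0,0],[0,0,0],[0,0,0],[0,0,0],[0,0,0],[0,0,0],[0,0,0]]' --delta_pos '[[0.008,0,0],[0.008,0,0],[0.008,0,0],[0.008,0,0],[0.008,0,0],[0.008,0,0],[0.008,0,0],[0.008,0,0],[0.006,0,0.001],[0,0,0]]' --gripper '[0,0,0,0,0,0,0,0,0,0]'

```text
time: 9.9
tool_pos: [0.534, 0.031, 0.166]
tcp_rot: [-2.187, -2.254, 0.0]
wrist_force: [-0.8, 0.9, 0.2]
width: 0.0
grip_force: 0.0
```

Call:
jog_arm --turn '[[0,0,0],[0,0,0],[0,0,0],[0,0,0],[0,0,0],[0,0,0],[0,0,0],[0,0,0]]' --delta_pos '[[0.007,0,0.002],[0.007,0,0.002],[0.007,0,0.003],[0.007,0,0.003],[0.005,0,0.007],[0.004,0,0.007],[0.003,0,0.006],[0,0,0]]' --gripper '[0,0,0,0,0,0,0,0]'

```text
time: 10.57
tool_pos: [0.5314, 0.0701, 0.1338]
tcp_rot: [-2.186, -2.252, 0.004]
wrist_force: [-1.1, -0.3, 0.3]
width: 0.004
grip_force: 0.3
```

Run:
```python
from h import *
s=read_state();print(s["tool_pos"],s["wrist_force"])
b=vision.read_camera("scene")[120:340,150:430,::-1];w=vision.read_camera("wrist")[:,:,::-1]
cv2.imwrite("pics/s5.png",np.vstack([cv2.resize(w,(400,300)),cv2.resize(b,(400,300))]))
```

```text
[0.53144832 0.0701296  0.13383408] [-1.14084366 -0.30619957  0.26419312]
```

View pics/s5.png

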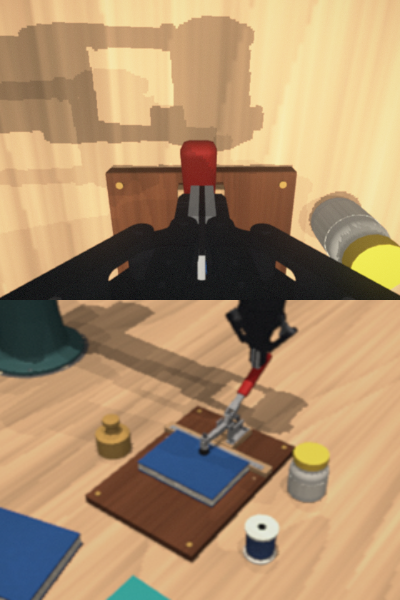

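The handle has dropped until the foot meets the block, and the fingertips sit centred on the grip. Next I'll press down along its arc.

Call:
jog_arm --turn '[[0,0,0],[0,0,0],[0,0,0],[0,0,0],[0,0,0],[0,0,0],[0,0,0],[0,0,0],[0,0,0],[0,0,0],[0,0,0],[0,0,0]]' --delta_pos '[[0.002,0,0.004],[0.002,0,0.004],[0.002,0,0.004],[0.002,0,0.005],[0.002,0,0.005],[0.001,0,0.005],[0.001,0,0.005],[0.001,0,0.005],[0.001,0,0.005],[0,0,0.004],[0,0,0.002],[0,0,0]]' --gripper '[0,0,0,0,0,0,0,0,0,0,0,0]'

```text
time: 11.67
tool_pos: [0.5321, 0.0836, 0.0876]
tcp_rot: [-2.188, -2.253, 0.002]
wrist_force: [-0.2, 0.0, 1.1]
width: 0.003
grip_force: 0.0
```

Call:
jog_arm --turn '[[0,0,0],[0,0,0],[0,0,0]]' --delta_pos '[[0,0,0.001],[0,0,0.001],[0,0,0]]' --gripper '[0,0,0]'

```text
time: 11.92
tool_pos: [0.5329, 0.0837, 0.0867]
tcp_rot: [2.189, 2.253, 0.001]
wrist_force: [-2.0, 0.8, 3.5]
width: 0.002
grip_force: 1.5
```

Force falls off and then meets the stop, so the handle has snapped. I'll retreat straight up and verify.

Call:
jog_arm --turn '[[0,0,0],[0,0,0],[0,0,0],[0,0,0],[0,0,0],[0,0,0],[0,0,0],[0,0,0],[0,0,0],[0,0,0],[0,0,0],[0,0,0]]' --delta_pos '[[0,0,-0.01],[0,0,-0.03],[0,0,-0.035],[0,0,-0.035],[0,0,-0.03],[0.03,0,-0.01],[0.035,0,0],[0.035,0,0],[0.035,0,0],[0.03,0,0],[0.02,0,0],[0,0,0]]' --gripper '[0,0,0,0,0,0,0,0,0,0,0,0]'

```text
time: 12.92
tool_pos: [0.5272, 0.2723, 0.2371]
tcp_rot: [-2.185, -2.257, -0.004]
wrist_force: [-0.3, 0.4, -0.1]
width: -0.002
grip_force: 0.0
```

Run:
```python
from h import *
s=read_state();print(s["time"],s["tool_pos"],s["wrist_force"])
b=vision.read_camera("scene")[120:340,150:430,::-1];w=vision.read_camera("top")[150:340,190:350,::-1]
cv2.imwrite("pics/s6.png",np.hstack([cv2.resize(w,(380,450)),cv2.resize(b,(420,450))]))
C=cam("scene");o=np.array([.5365,-.0915]);h=np.radians(91.7);ex=np.array([np.cos(h),np.sin(h)])
for X,Z in((.212,.081),(.197,.138)): print(X,(proj(C,np.r_[o+X*ex,Z])-[150,120])*[1.5,450/220]+[380,0])
```

```text
12.9167 [0.52717608 0.27229474 0.23712551] [-0.31037061  0.41266953 -0.08043115]
0.212 [[664.47165405 115.46748794]]
0.197 [[662.04015955  82.57401574]]
```

View pics/s6.png

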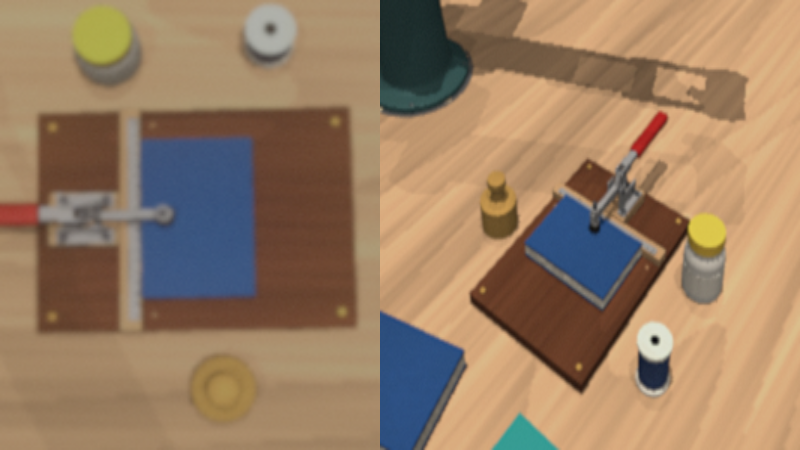

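The handle tip is at (664,116), matching the predicted locked position of (664,115). The foot is on the block, the block lies flat on the fence, the other items haven't moved and the hand is clear.

```bash
python3 -c "
from workcell import ticket;print(ticket.finish_job())"
```

```text
the job is handed in; nothing more can be done
None
```

The block's spine lies flat against the fence, roughly centred under the clamp. The handle is locked with the foot on the block, the weight, reel and jar were left alone, and the job was handed in with the hand clear at about 13 s.

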